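# Wedge the rocking battery charger

### The arm

A 6-joint arm with a two-finger parallel gripper is mounted at the origin on the work surface; the furniture and walls round the work are solid. World frame = base frame: x ahead of the robot, y to its left, z up, the work surface at z = 0. Lengths are in m, angles in rad, forces in N, time in s.
With the tool pointing down it reaches from about 0.35 to 0.975 m from the base axis. Payload 4.9 kg.
Tool frame: the origin (TCP) lies midway between the tips of the shut fingers; the grasp point (between the pads) lies 19 mm behind it; z points along the fingers, y is the direction in which the jaws open and shut (so a half turn about z gives the same grasp; the last joint's range is limited). The gripper opens to 85 mm and grips with 20 to 120 N. Pads are 22 mm wide; open, the fingers measure 114 mm over their backs; the gripper's body (76 mm by 85 mm) begins 54 mm behind the grasp point. The pads swing forward as they close: fully open they stand 13 mm farther back than shut.
Start: joints at [1.141, 0.053, 1.613, -0, 1.476, -0.119], TCP at [0.191, 0.595, 0.204] pointing down, gripper open.
Joint ranges: [-3.01, 3.01], [-1.01, 2.22], [0.06, 2.58], [-1.02, 4.17], [0.09, 2.62], [-3.14, 3.14]. Speed limits (rad/s): [2.57, 2.57, 3.14, 3.14, 3.14, 3.14].

### API

Orientations are given as a unit quaternion [w, x, y, z].
In Python, from plant import state, grab_frame, camera_params, job_done, boxes_of gives the robot as it stands.
- The arm moves only by the tool step_arm, never from a script. Its argument "steps" is a list of rows, each a list of 4 numbers: the shift along the tool's x, y, z in mm, then the turn about the tool's z in degrees. A call has 1 to 8 rows; each row shifts and turns the pose as measured when the row begins, along the tool's axes as they then stand; what a row does not reach is not made up. A row lasts 1/10 s, in which the tool goes at most 50 mm and 8.59 degrees, less where a joint would pass 70% of its speed; a pose out of reach is approached as far as the arm can. A call is refused whole if a number of a shift passes 50 or a number of a turn 8.59, either way. A call with a gripper value outside its range is refused whole. "claw" is the opening in per cent of the stroke, from 0 (shut) to 100 (fully open), set as the call begins (left out, the last holds). The fingers move at their own pace and stop on an object; the grip force is fixed at half the most. Time passes only in rows, so rows that do not move let the fingers close. It gives the time, the measured TCP pose, the force and the opening at its end, in the units of the state.
- state(): the state, without advancing time (a new reading comes with each control period).
- grab_frame(name): name is "scene" or "top"; returns (picture, depth): 400x640x3 uint8, red, green, blue; 400x640 float32, m along the optical axis (not along the pixel's ray), 0 where there is no reading.
- camera_params(name): a dict with "mtx" (3x3 intrinsics, pixels), "extrinsics" (4x4, takes a point from camera to world coordinates). Camera axes: x right, y down, z forward; pixel columns grow to the right and rows downward; lengths in m; the calibration is good to about 2 mm. A picture is of the moment at which its call begins. camera_params takes no time and is no camera call.
- job_done(): hands the job in, once; it reports no verdict.
Trained networks look in the newest picture that a camera, given by its name, has taken for a name from the list of things; names that differ only in an ending like _2 or _b are one class to them, and where a whole thing is asked for, a point or a joint stands for the part that bears it (a point fixed in the world has none). Each returns a list of dicts, best first, with "p" (0 to 1); they miss things now and then, are a little off and sometimes report something else, mostly with a low value. They report only what shows in the picture. A call takes as long as a camera call. They do not tell look-alikes from the thing itself.
- boxes_of(camera, label): "box" ([left, top, width, height] in pixels, round what is visible of it).
The state is a dict: "time": time; "joint_pos": joint angles; "joint_vel": joint speeds; "joint_efforts": joint torques, N m; "tool_pos": TCP position; "tool_rot": TCP orientation; "contact_force": force on the tool from outside, world axes, zero at the start; "ft_torque": the same for the moment, N m; "gripper_width": opening from 0.0 (shut) to 1.0 (fully open).
Only numpy, scipy, OpenCV 4.12 (cv2) and the standard library are available. Lean on these libraries where they do the work, as an engineer would, in place of code of your own. Each camera call takes 0.05 s, during which the arm holds its last target. There are 200 camera calls.

### The job

The blue battery charger rocks because the rubber foot under its front left corner (as seen from the robot) is worn short. Push the wooden wedge along the bench, thin end first, in under that foot until it is just tight and the charger no longer rocks, without jacking the corner up out of level; then test it by pressing down firmly (about 10 N) on the charger's top above that foot: it must not give, otherwise push the wedge in further and test again. Pick nothing up, do not shove the charger from its place, leave the other things alone, and finish clear of everything.

Things in the scene. Friction and masses are not known exactly. Their poses are not given: they have to be found in the camera images.
- charger: blue steel battery charger, 2 to 3 kg; case 170 mm deep (x) x 210 wide (y) x 120 high on 18 mm rubber feet at x = +-60, y = +-80 mm; handle 34 mm high across the top, 30 mm behind the middle. Origin: at bench level under the middle of the case; x points from the aluminium front panel (towards the robot) to the back, y to its left, z up. Rests level on the three good feet
- worn_foot: the worn black rubber foot at x = -60, y = +80 mm of the charger (front left corner), 24 mm across its flat tread, its centre 25 mm in from the case's left side face; origin: centre of its underside, which hangs 4 to 9 mm above the bench (differs each time)
- press_spot (a point): the point on the charger's flat top straight above the worn foot, 138 mm above the bench, 25 mm in from the front and left edges; press here to test. Unwedged, 3 to 5 N here tips the charger down at this corner by the whole gap under the foot, and it rocks back when let go
- wedge: loose pale wooden wedge, 60 g, 130 mm long, 45 wide, tapering from 20.5 mm at the thick end to 2 mm (1 in 7). Origin: centre of its underside; x points to the thin end, z up. Lies flat at the charger's left side, thin end 15 to 40 mm from the case, pointing roughly along the charger's -y at the worn foot. When tight, the thin end is 30 to 66 mm inside the left side face
- wedge_tip (a point): middle of the wedge's thin edge, at bench level
- wedge_tail (a point): centre of the wedge's flat upright thick end face (45 mm wide, 20.5 mm high), 10 mm above the bench; it is pushed here
- oiler: red oil dish with a white top and a brass stem, 104 mm across, 83 mm high, loose bystander, to be left alone; origin at the centre of its underside
- pliers: blue-handled pliers, 155 x 57 x 13 mm, lying flat, loose bystander, to be left alone; origin at the centre of its underside
- tape_roll: roll of black tape, 64 mm across, 19 mm high, loose bystander, to be left alone; origin at the centre of its underside
- axle_nut: large nut, 34 mm across, 14 mm high, loose bystander, to be left alone; origin at the centre of its underside
- piston: used piston, 43 mm across, 49 mm high, loose bystander, to be left alone; origin at the centre of its underside
- grease_tin: yellow grease tin, 68 mm across, 61 mm high, loose bystander, to be left alone; origin at the centre of its underside
Not all that is in view belongs to the job. Of the things like the wedge, leave any that is purple; of the rest the larger one is meant.

How it is judged:
On the way, in this order (a step that is already met when the one before it is completed fails the run):
1. the wedge's thin end has gone in under the worn foot (y of wedge_tip in the frame of charger below 0.08 m and x of wedge_tip in the frame of charger between -0.085 and -0.035 m), for 0.1 s.
2. pressed down over 5 N above the worn foot, the charger stays level on the wedge (all of step 1 and contact force between the fingers and charger above 5 N and contact force between wedge and worn_foot above 4 N and angle between charger's own z axis and vertical below 0.009 rad), for 0.2 s.
At the end, for the whole second after the job is handed in: the wedge lies flat on the bench with its thin end past the middle of the worn foot and within 25 mm of its centre sideways, it is tight (it carries over 0.2 N of the foot's load with nothing pressing), the charger is level within 0.009 rad (0.5 degrees) and everything is at rest (all of step 1 and angle between charger's own z axis and vertical below 0.009 rad and contact force between wedge and worn_foot above 0.2 N and height (world z) of wedge below 0.004 m and linear speed of each of charger, wedge below 0.01 m/s); the robot touches nothing.
It fails at once if the wedge is lifted off the bench (height (world z) of wedge above 0.012 m).
It fails at once if the charger is lifted (height (world z) of charger above 0.012 m).
It fails at once if the charger is shoved more than 8 mm (distance of charger from where it was at the start of the episode above 0.008 m).
It fails at once if a bystander is moved more than 20 mm (distance of any of oiler, pliers, tape_roll, axle_nut, piston, grease_tin from where it was at the start of the episode above 0.02 m).
It also fails if it takes over 48 s, if anything falls off the work surface, if the arm or the gripper's body presses on something with over 40 N, if the wrist force passes 120 N, or if a joint passes its speed limit or range.

## Working session

There is one attempt and no reset: what is moved stays moved. The work goes in short steps, Python scripts to look and compute and a tool call to move; the robot and the scene stay as the last step left them, time stands still between calls to the robot, and variables do not carry over. Pictures are saved under pics/ and viewed, about 8 in all and at most 12, crops included, and the job is handed in when it is done.

Besides the shell and the picture viewer there is one more tool, called after "Request:" as name(argument=value, ...), one argument or row to a line, values as JSON. step_arm: Moves the arm, as the interface text tells. Its arguments: {"type":"object","properties":{"steps":{"type":"array"},"claw":{"type":"number"}},"required":["steps"]}

```bash
mkdir -p pics; cat > h.py <<'E'
import numpy as np, cv2
from plant import *
def save(n,img,s=1):
    cv2.imwrite('pics/'+n+'.png',cv2.cvtColor(cv2.resize(img,None,fx=s,fy=s,interpolation=cv2.INTER_CUBIC),cv2.COLOR_RGB2BGR))
def cloud(cam,d):
    P=camera_params(cam);K=np.array(P['mtx']);T=np.array(P['extrinsics'])
    v,u=np.mgrid[:d.shape[0],:d.shape[1]]
    c=np.stack([(u-K[0,2])/K[0,0]*d,(v-K[1,2])/K[1,1]*d,d],-1)
    return c@T[:3,:3].T+T[:3,3]
E
python3 - <<'E'
from h import *
for c in('scene','top'):
    im,d=grab_frame(c); save(c+'0',im); np.savez(c+'0',im=im,d=d)
    X=cloud(c,d)
    for l in ('charger','wedge','worn_foot','press_spot'):
        for b in boxes_of(c,l)[:4]:
            x,y,w,h=b['box'];print(c,l,round(b['p'],2),np.round(b['box']),X[int(y+h/2),int(x+w/2)].round(3))
s=state();print(s['time'],s['tool_pos'],s['tool_rot'],s['contact_force'],s['gripper_width'])
E
```

```text
scene charger 0.83 [297. 127.  91.  85.] [0.552 0.027 0.135]
scene wedge 0.68 [273. 143.  22.  26.] [0.51  0.302 0.012]
scene wedge 0.57 [236. 182.  46.  34.] [0.356 0.168 0.01 ]
scene wedge 0.53 [242. 164.  23.  12.] [0.399 0.296 0.011]
scene worn_foot 0.34 [295. 126.  90.  90.] [0.54  0.023 0.14 ]
scene press_spot 0.58 [297. 127.  90.  90.] [0.547 0.019 0.136]
top charger 0.84 [255. 128.  63.  57.] [0.563 0.086 0.139]
top wedge 0.79 [215. 170.  39.  18.] [0.506 0.291 0.006]
top wedge 0.76 [219. 199.  23.  18.] [0.401 0.303 0.008]
top wedge 0.73 [260. 207.  22.  34.] [0.338 0.154 0.012]
top worn_foot 0.34 [254. 128.  62.  59.] [0.56  0.093 0.14 ]
top press_spot 0.88 [256. 129.  55.  54.] [0.564 0.096 0.138]
top press_spot 0.21 [418. 184.  22.  23.] [ 0.436 -0.412  0.062]
0.5 [0.1910928  0.59503271 0.20406775] [-4.30212773e-06  1.54754164e-01  9.87953009e-01 -7.50505668e-06] [ 0.15828763 -0.43148899  0.55778513] 1.0033708160980144
```

View pics/scene0.png

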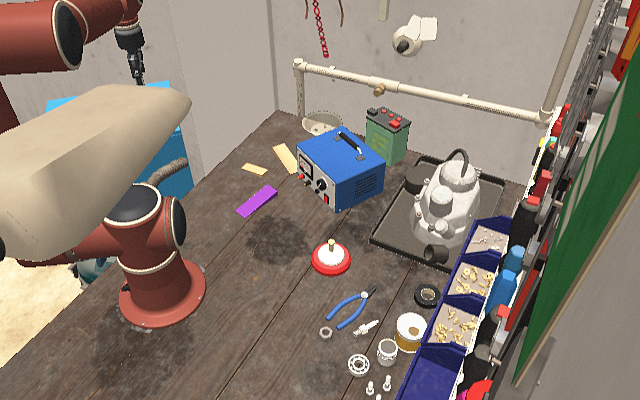

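View pics/top0.png

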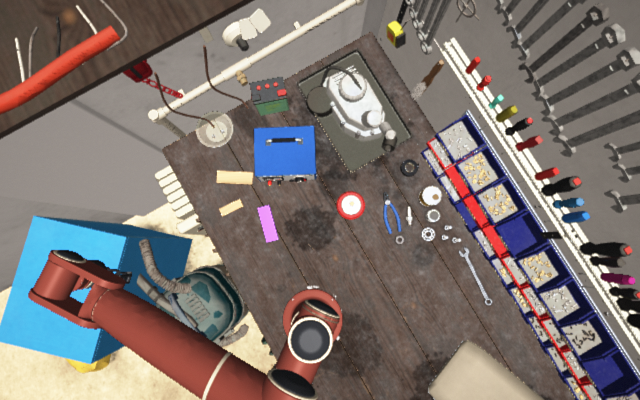

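Both pictures show the blue charger (top ~(285,152)). There are three wedge-like things in top: a large pale one at (234,178), a small pale one at (231,208) and a purple one at (267,223). The large pale one fits the description, so I'll check it in a close crop and fit the poses.

```bash
cat > meas.py <<'E'
from h import *
def rect(p):
    m=cv2.minAreaRect((p*1000).astype(np.float32)); return np.round(m[0],1),np.round(m[1],1),round(m[2],1),cv2.boxPoints(m).round(1)
def run(im,d):
    X=cloud('top',d); hsv=cv2.cvtColor(im,cv2.COLOR_RGB2HSV).astype(int)
    reg=np.zeros(d.shape,bool); reg[120:190,205:330]=1
    ch=reg&(abs(X[...,2]-.138)<.012)&(hsv[...,0]>100)&(hsv[...,0]<130)&(hsv[...,1]>100)
    ch=cv2.morphologyEx(ch.astype(np.uint8),cv2.MORPH_OPEN,np.ones((3,3)))>0
    print('charger',rect(X[ch][:,:2]),np.median(X[ch][:,2]))
    reg[:]=0; reg[160:196,205:270]=1
    w=reg&(hsv[...,0]<30)&(hsv[...,2]>170)&(hsv[...,1]>50)&(X[...,2]<.04)
    n,l,s,_=cv2.connectedComponentsWithStats(w.astype(np.uint8)); w=l==1+s[1:,4].argmax()
    p=X[w]; print('wedge',w.sum(),rect(p[:,:2]))
    A=np.c_[p[:,:2],np.ones(len(p))]; print('slope',np.linalg.lstsq(A,p[:,2],rcond=None)[0], p[:,2].min(),p[:,2].max())
    return X,ch,w
E
python3 - <<'E'
from meas import *
z=np.load('top0.npz');X,ch,w=run(z['im'],z['d'])
im=z['im'].copy()
save('crop1',np.vstack([im[120:220,200:330],]),6)
z=np.load('scene0.npz'); save('crop2',z['im'][110:230,225:395],4)
P=camera_params('top');print(np.array(P['mtx'])[0,0],np.array(P['extrinsics']).round(3))
E
```

```text
charger (array([583.4,  92.5]), array([169.6, 208.6]), 1.0, array([[496.7, 195.2],
       [500.5, -13.4],
       [670. , -10.3],
       [666.2, 198.3]], dtype=float32)) 0.1373406504998268
wedge 457 (array([513.9, 292.5]), array([136.6,  51. ]), 87.1, array([[485. , 225.6],
       [536. , 223.1],
       [542.8, 359.5],
       [491.8, 362. ]], dtype=float32))
slope [-0.09855199  0.12496834  0.02432095] -0.006810047683629028 0.02553520822920996
400.41543079898247 [[-0.003 -0.993  0.117  0.274]
 [-1.     0.004  0.01  -0.031]
 [-0.01  -0.117 -0.993  1.477]
 [ 0.     0.     0.     1.   ]]
```

View pics/crop1.png

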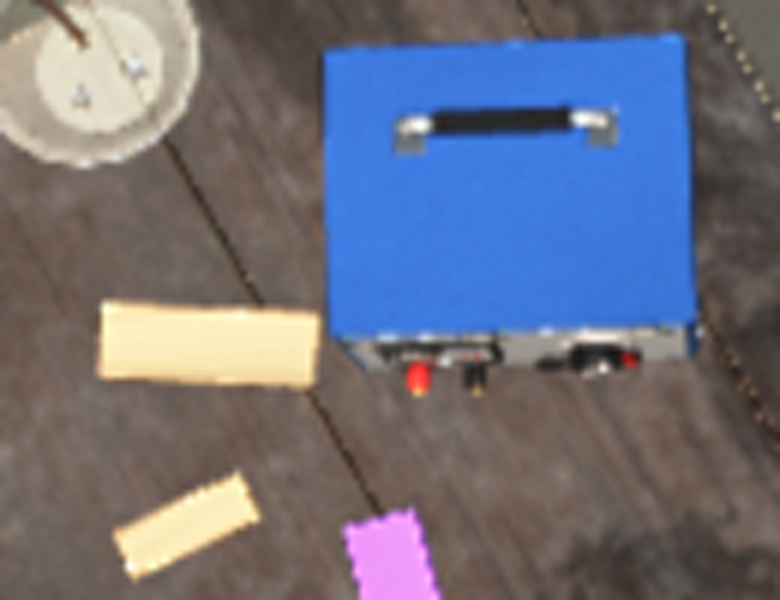

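The crop confirms the choice: the large pale wedge spans crop (100–320, 300–387), with its thin end towards the charger and about 32 mm from the case. The smaller pale one is at crop (185,525) and the purple one at (390,560). Fitted positions (x, y in mm): foot ≈ (522,171), wedge tail ≈ (517,357), tip ≈ (511,227). I'll approach behind the tail.

Request:
step_arm(
  steps=[
    [-46.5,-11,0,0],
    [-46.5,-11,0,0],
    [-46.5,-11,0,0],
    [-46.5,-11,0,0],
    [-46.5,-11,0,0],
    [-46.5,-11,0,0],
    [-46.5,-11,0,0],
    [-46.5,-11,0,0],
  ],
  claw=20,
)

```text
time: 1.3
tool_pos: [0.5255, 0.396, 0.2051]
tool_rot: [0.0, 0.149, 0.989, 0.002]
contact_force: [-0.0, 1.2, 0.4]
gripper_width: 0.201
```

Request:
step_arm(
  steps=[
    [0,0,0,8.5],
    [0,0,0,8.5],
    [0,0,0,8.5],
    [0,0,0,8.5],
    [0,0,0,8.5],
    [0,0,0,8.5],
    [0,0,0,8.5],
    [0,0,0,8.5],
  ],
)

```text
time: 2.1
tool_pos: [0.5331, 0.3896, 0.2045]
tool_rot: [-0.0, 0.683, 0.731, 0.002]
contact_force: [0.7, -0.9, 0.2]
gripper_width: 0.199
```

Request:
step_arm(
  steps=[
    [4,-8,40,2.4],
    [4,-8,45,0],
    [0,0,45,0],
    [0,0,45,0],
    [0,0,10,0],
    [0,0,0,0],
  ],
)

```text
time: 2.7
tool_pos: [0.5209, 0.4001, 0.0194]
tool_rot: [0.001, 0.7, 0.715, 0.007]
contact_force: [-0.6, 0.2, 0.4]
gripper_width: 0.2
```

Request:
step_arm(
  steps=[
    [0,-3,11,0],
    [0,0,0,0],
    [0,0,0,0],
  ],
)

```text
time: 3.0
tool_pos: [0.5214, 0.4023, 0.0138]
tool_rot: [0.002, 0.7, 0.714, 0.011]
contact_force: [1.2, 0.1, 0.2]
gripper_width: 0.197
```

```bash
python3 - <<'E'
from meas import *
im,d=grab_frame('scene'); save('s1',im[110:230,225:395],4)
s=state();print(s['time'],np.round(s['tool_pos'],4),s['tool_rot'].__class__,np.round(s['contact_force'],2))
E
```

```text
3.05 [0.5214 0.4022 0.0138] <class 'numpy.ndarray'> [-1.17 -0.66  0.71]
```

View pics/s1.png

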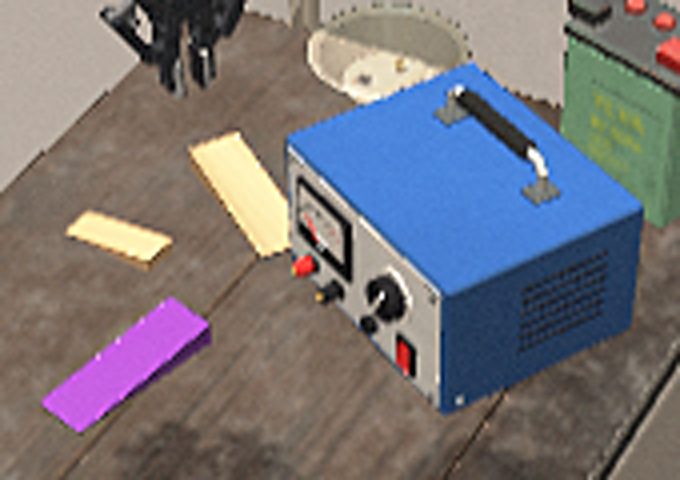

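The fingers stand behind the wedge's thick end (crop (190,80)) and are clear of everything. I'll lower a little more and close in.

Request:
step_arm(
  steps=[
    [-8,-4,5,0],
    [-8,0,0,0],
    [0,0,0,0],
  ],
)

```text
time: 3.35
tool_pos: [0.5194, 0.386, 0.0114]
tool_rot: [0.003, 0.699, 0.715, 0.013]
contact_force: [-0.4, -1.0, -0.1]
gripper_width: 0.2
```

Request:
step_arm(
  steps=[
    [-8,-3,4,0],
    [-8,0,2,0],
    [-8,0,0,0],
    [-8,0,0,0],
    [-8,0,0,0],
    [0,0,0,0],
  ],
)

```text
time: 3.95
tool_pos: [0.5171, 0.3414, 0.0041]
tool_rot: [0.003, 0.7, 0.714, 0.013]
contact_force: [-0.4, 0.2, -0.2]
gripper_width: 0.199
```

```bash
python3 - <<'E'
from meas import *
im,d=grab_frame('top'); run(im,d); save('t2',im[120:220,200:330],6)
s=state();print(s['time'],np.round(s['tool_pos'],4),np.round(s['contact_force'],2))
E
```

```text
charger (array([583.4,  93.1]), array([169.7, 209.7]), 1.8, array([[495.3, 195.2],
       [502. , -14.4],
       [671.6,  -8.9],
       [664.9, 200.6]], dtype=float32)) 0.1374559546340287
wedge 351 (array([513. , 278.5]), array([109.4,  51.1]), 86.6, array([[484.3, 225.5],
       [535.3, 222.4],
       [541.8, 331.6],
       [490.8, 334.7]], dtype=float32))
slope [-0.08021234  0.1479921   0.00852167] -0.006092292377830377 0.022229746840010556
4.0 [0.5172 0.3419 0.0043] [-0.21 -0.33  0.13]
```

View pics/t2.png

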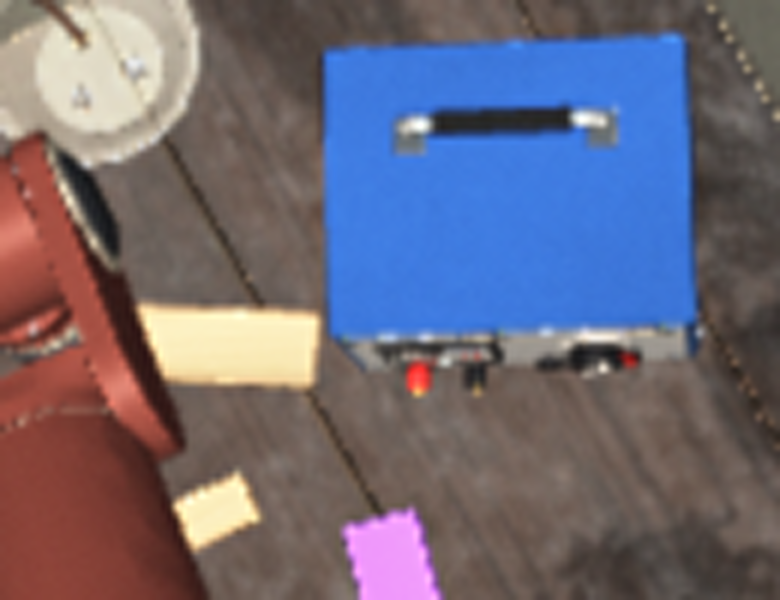

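The wedge hasn't moved: its thin end is still at crop (320,345). The arm hides the tail from above, so I'll check the fingers from the scene camera.

```bash
python3 - <<'E'
from h import *
im,d=grab_frame('scene'); save('s3',im[100:200,220:330],7)
P=camera_params('scene');K=np.array(P['mtx']);T=np.linalg.inv(np.array(P['extrinsics']))
for p in ([.517,.342,.004],[.517,.3575,.0205],[.517,.342,.0205],[.511,.227,0]):
    q=K@(T@np.r_[p,1])[:3]; q=q[:2]/q[2]; print(p,((q-[220,100])*7).round())
E
```

```text
[0.517, 0.342, 0.004] [414. 355.]
[0.517, 0.3575, 0.0205] [397. 310.]
[0.517, 0.342, 0.0205] [412. 327.]
[0.511, 0.227, 0] [524. 500.]
```

View pics/s3.png

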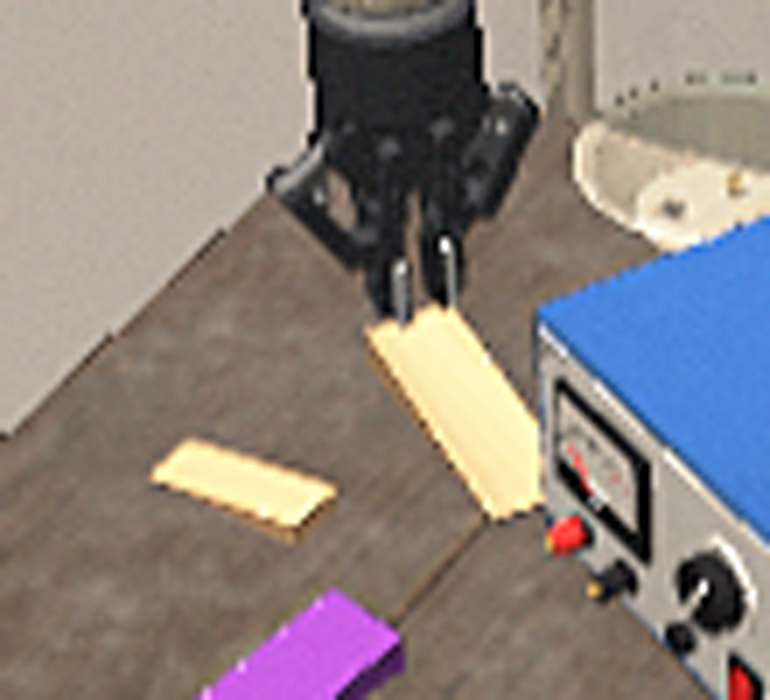

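The fingertips are at s3 (400,320) and (450,305). They seem to have ridden over the thick end's top, because part-open fingers stand farther back. I'll lift, shut the gripper, back off and lower again.

Request:
step_arm(
  steps=[
    [0,0,-30,0],
    [20,0,-5,0],
    [30,0,0,0],
    [0,0,0,0],
    [0,0,0,0],
    [0,0,0,0],
  ],
  claw=0,
)

```text
time: 4.65
tool_pos: [0.5143, 0.3959, 0.04]
tool_rot: [0.002, 0.699, 0.715, 0.013]
contact_force: [-0.7, 0.3, -0.0]
gripper_width: 0.002
```

```bash
python3 - <<'E'
from meas import *
im,d=grab_frame('top'); X,ch,w=run(im,d)
s=state();print(s['time'],np.round(s['tool_pos'],4),np.round(s['tool_rot'],4),np.round(s['contact_force'],2))
im,d=grab_frame('scene'); X=cloud('scene',d);hsv=cv2.cvtColor(im,cv2.COLOR_RGB2HSV).astype(int)
reg=np.zeros(d.shape,bool); reg[135:180,265:300]=1
w=reg&(hsv[...,0]<30)&(hsv[...,2]>170)&(hsv[...,1]>50)&(X[...,2]<.04)
print('scene',w.sum(),rect(X[w][:,:2]),X[w][:,2].max())
save('s4',im[100:200,220:330],7)
E
```

```text
charger (array([584.2,  92.9]), array([170.8, 209.6]), 1.3, array([[496.5, 195.7],
       [501.3, -13.8],
       [672. ,  -9.9],
       [667.2, 199.6]], dtype=float32)) 0.1374080836729762
wedge 459 (array([514.2, 291.6]), array([136.6,  51.7]), 86.8, array([[484.6, 224.8],
       [536.2, 222. ],
       [543.7, 358.4],
       [492.2, 361.3]], dtype=float32))
slope [-0.11642735  0.1292362   0.0323191 ] -0.0075035837652381865 0.028271694072099063
4.7 [0.5141 0.3955 0.0398] [0.0021 0.6994 0.7146 0.013 ] [-0.14  0.24 -0.1 ]
scene 387 (array([492.9, 289.5]), array([210.5, 102.1]), 65.8, array([[403.3, 214.4],
       [496.4, 172.6],
       [582.6, 364.6],
       [489.5, 406.4]], dtype=float32)) 0.03599197572607615
```

View pics/s4.png

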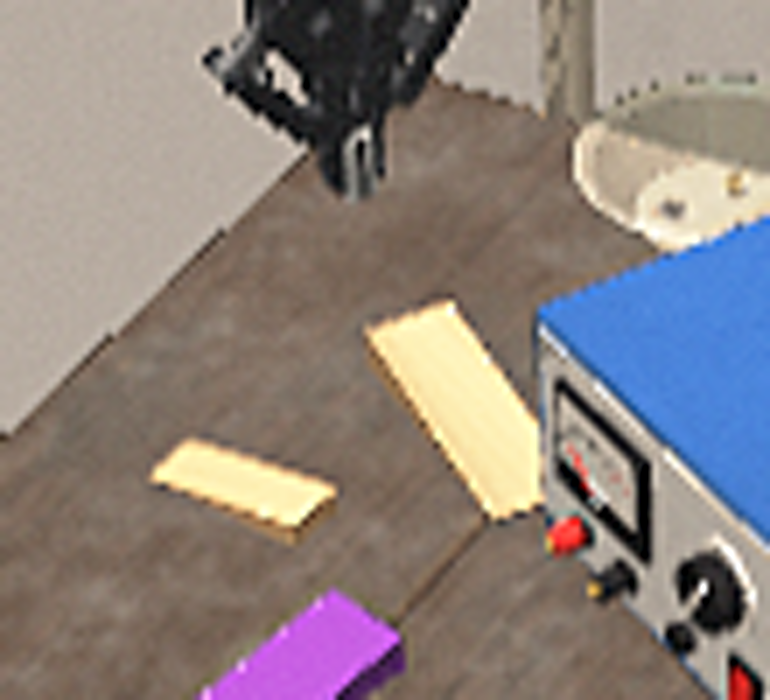

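The wedge is unmoved (thick end at s4 (365–455, 303–330)) and the shut fingertips are seen at s4 (357,195). I'll compare that with the projected TCP.

```bash
python3 - <<'E'
from h import *
P=camera_params('scene');K=np.array(P['mtx']);T=np.linalg.inv(np.array(P['extrinsics']))
def pr(p):
    q=K@(T@np.r_[p,1])[:3]; q=q[:2]/q[2]; return ((q-[220,100])*7).round()
for p in ([.514,.3955,.04],[.514,.3955,.06],[.517,.3575,.0205],[.494,.36,.0205],[.541,.358,.0205],[.517,.3575,0],[.4935,.229,.002]): print(p,pr(p))
im,d=grab_frame('scene');X=cloud('scene',d)
print(X[100+180//7,220+355//7],X[100+170//7,220+355//7],X[100+360//7,220+430//7],X[100+420//7,220+470//7])
print('cam',np.array(P['extrinsics'])[:3,3], K[0,0])
E
```

```text
[0.514, 0.3955, 0.04] [351. 237.]
[0.514, 0.3955, 0.06] [347. 202.]
[0.517, 0.3575, 0.0205] [397. 310.]
[0.494, 0.36, 0.0205] [351. 323.]
[0.541, 0.358, 0.0205] [441. 293.]
[0.517, 0.3575, 0] [399. 344.]
[0.4935, 0.229, 0.002] [488. 508.]
[0.50932348 0.37974622 0.08676998] [0.5086307  0.37756444 0.09222264] [0.51481255 0.32398806 0.01558803] [0.51166373 0.27838172 0.01077847]
cam [-0.05194491 -0.84466481  1.02944793] 502.323156648673
```

```bash
python3 - <<'E'
from h import *
im,d=grab_frame('scene');X=cloud('scene',d)
for r in range(114,133): print(r,[(tuple((X[r,c]*1000).astype(int)),int(im[r,c].sum())) for c in range(268,275,1)] if r>121 else '')
s=state();print(s['time'],s['joint_pos'])
E
```

```text
114 
115 
116 
117 
118 
119 
120 
121 
122 [((np.int64(505), np.int64(385), np.int64(96)), 79), ((np.int64(508), np.int64(383), np.int64(96)), 327), ((np.int64(511), np.int64(381), np.int64(96)), 380), ((np.int64(512), np.int64(377), np.int64(98)), 103), ((np.int64(516), np.int64(377), np.int64(96)), 308), ((np.int64(520), np.int64(380), np.int64(93)), 227), ((np.int64(528), np.int64(387), np.int64(86)), 164)]
123 [((np.int64(507), np.int64(390), np.int64(88)), 55), ((np.int64(507), np.int64(381), np.int64(94)), 253), ((np.int64(511), np.int64(384), np.int64(91)), 398), ((np.int64(513), np.int64(380), np.int64(92)), 142), ((np.int64(517), np.int64(380), np.int64(90)), 283), ((np.int64(522), np.int64(383), np.int64(87)), 246), ((np.int64(526), np.int64(385), np.int64(84)), 120)]
124 [((np.int64(503), np.int64(381), np.int64(91)), 76), ((np.int64(509), np.int64(386), np.int64(86)), 297), ((np.int64(509), np.int64(379), np.int64(90)), 392), ((np.int64(516), np.int64(386), np.int64(84)), 191), ((np.int64(516), np.int64(378), np.int64(88)), 217), ((np.int64(518), np.int64(375), np.int64(
[... 2417 characters left out ...]
nt64(544), np.int64(460), np.int64(0)), 340), ((np.int64(545), np.int64(455), np.int64(2)), 343), ((np.int64(549), np.int64(455), np.int64(0)), 357), ((np.int64(550), np.int64(450), np.int64(4)), 339), ((np.int64(556), np.int64(453), np.int64(0)), 333)]
132 [((np.int64(-51), np.int64(-844), np.int64(1029)), 336), ((np.int64(538), np.int64(456), np.int64(0)), 344), ((np.int64(542), np.int64(456), np.int64(0)), 337), ((np.int64(543), np.int64(450), np.int64(2)), 343), ((np.int64(545), np.int64(447), np.int64(3)), 334), ((np.int64(552), np.int64(453), np.int64(-2)), 321), ((np.int64(552), np.int64(446), np.int64(0)), 309)]
4.85 [0.53914723 0.23646149 1.69709373 0.00263714 1.18139614 0.51743815]
```

The reported TCP is (514,396,40) mm, but the depth image puts the shut fingertip at about (513,385 front face,68). So x and y agree, and the real tip is about 28 mm higher than reported. That explains the ride-over. I'll lower on force and use the real bench contact as the z reference.

Request:
step_arm(
  steps=[
    [0,0,25,0],
    [0,0,15,0],
    [0,0,8,0],
    [0,0,4,0],
    [0,0,0,0],
    [0,0,0,0],
  ],
)

```text
time: 5.45
tool_pos: [0.5167, 0.3948, -0.0131]
tool_rot: [0.002, 0.7, 0.714, 0.014]
contact_force: [-0.3, 0.1, -0.1]
gripper_width: -0.001
```

```bash
cat > tip.py <<'E'
from h import *
s=state();t=s['tool_pos']
im,d=grab_frame('scene');X=cloud('scene',d)
m=(abs(X[...,0]-t[0])<.02)&(X[...,1]-t[1]<.006)&(X[...,1]-t[1]>-.03)&(X[...,2]>.006)&(X[...,2]<.15)&(im.sum(-1)<440)
m=cv2.morphologyEx(m.astype(np.uint8),cv2.MORPH_OPEN,np.ones((2,2)))>0
p=X[m]; print(s['time'],'state',np.round(t,4),'n',len(p),'tip z pct',np.percentile(p[:,2],[0,2,5,10]).round(3),'y',np.median(p[:,1]).round(3),'F',np.round(s['contact_force'],2))
E
python3 tip.py
```

```text
5.45 state [ 0.5167  0.3948 -0.0131] n 257 tip z pct [-0.007 -0.     0.002  0.024] y 0.38 F [-0.32  0.07 -0.09]
```

The state z reads −13 mm with no contact, which confirms the offset. I'll keep lowering in small steps until it touches.

Request:
step_arm(
  steps=[
    [0,0,4,0],
    [0,0,3,0],
    [0,0,0,0],
  ],
)

```text
time: 5.8
tool_pos: [0.5181, 0.3958, -0.0186]
tool_rot: [0.003, 0.7, 0.714, 0.015]
contact_force: [0.2, -0.4, -0.1]
gripper_width: -0.001
```

Request:
step_arm(
  steps=[
    [0,0,3,0],
    [0,0,3,0],
    [0,0,0,0],
  ],
)

```text
time: 6.1
tool_pos: [0.5185, 0.396, -0.0248]
tool_rot: [0.003, 0.7, 0.714, 0.016]
contact_force: [-0.0, -0.0, 0.0]
gripper_width: 0.001
```

Request:
step_arm(
  steps=[
    [0,0,2,0],
    [0,0,2,0],
    [0,0,0,0],
  ],
)

```text
time: 6.4
tool_pos: [0.5191, 0.3965, -0.0264]
tool_rot: [0.003, 0.7, 0.714, 0.015]
contact_force: [0.2, 0.1, 0.6]
gripper_width: -0.003
```

Request:
step_arm(
  steps=[
    [0,0,3,0],
    [0,0,0,0],
  ],
)

```text
time: 6.6
tool_pos: [0.5201, 0.3971, -0.0264]
tool_rot: [0.003, 0.7, 0.714, 0.016]
contact_force: [0.5, -0.1, -1.1]
gripper_width: -0.004
```

It stopped at −26.4 mm, which is bench level. I'll raise about 7 mm and push.

Request:
step_arm(
  steps=[
    [0,-3,-8,0],
    [-8,0,0,0],
    [-8,0,0,0],
    [-8,0,0,0],
    [0,0,0,0],
  ],
)

```text
time: 7.1
tool_pos: [0.5165, 0.3702, -0.0196]
tool_rot: [0.003, 0.7, 0.714, 0.015]
contact_force: [0.2, 1.1, 1.0]
gripper_width: -0.003
```

Request:
step_arm(
  steps=[
    [-5,0,0,0],
    [-5,0,0,0],
    [-5,0,0,0],
    [0,0,0,0],
  ],
)

```text
time: 7.5
tool_pos: [0.5166, 0.3534, -0.0204]
tool_rot: [0.003, 0.7, 0.713, 0.015]
contact_force: [-0.3, -0.6, 0.5]
gripper_width: 0.002
```

```bash
python3 - <<'E'
from meas import *
im,d=grab_frame('top'); run(im,d); im2,d=grab_frame('scene'); save('t5',np.hstack([im[140:220,200:280],im2[120:200,245:325]]),5)
s=state();print(s['time'],np.round(s['tool_pos'],4),np.round(s['contact_force'],2))
E
```

```text
charger (array([583.6,  93. ]), array([170.4, 209.4]), 1.9, array([[495. , 194.8],
       [502. , -14.5],
       [672.3,  -8.8],
       [665.3, 200.5]], dtype=float32)) 0.1374148843876688
wedge 410 (array([514.8, 278. ]), array([130.8,  50.5]), 87.5, array([[486.8, 213.8],
       [537.2, 211.6],
       [542.9, 342.3],
       [492.4, 344.4]], dtype=float32))
slope [-0.09790424  0.13801268  0.0221919 ] -0.008417263452823898 0.025166340872938564
7.6 [ 0.5167  0.3539 -0.0203] [-0.29  0.28  0.32]
```

View pics/t5.png

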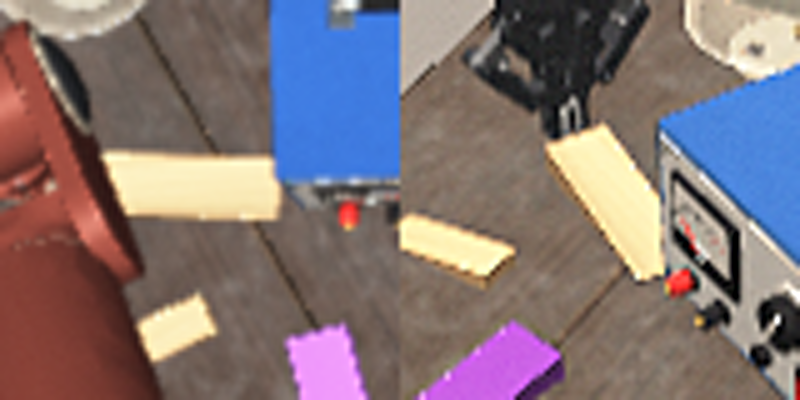

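The wedge now slides: thick end at ~(517.5,341), tip at ~(512,212), heading still slightly off to −x. I'll push off-centre on the −x half of the tail to swing the tip to +x.

Request:
step_arm(
  steps=[
    [6,0,0,0],
    [0,-12,0,0],
    [-6,0,0,0],
    [-6,0,0,0],
    [-6,0,0,0],
    [-6,0,0,0],
    [0,0,0,0],
  ],
)

```text
time: 8.3
tool_pos: [0.5035, 0.3348, -0.021]
tool_rot: [0.003, 0.7, 0.714, 0.015]
contact_force: [0.9, 0.3, -0.6]
gripper_width: -0.002
```

```bash
python3 - <<'E'
from meas import *
im,d=grab_frame('top'); run(im,d); save('t6',im[140:220,200:330],6)
s=state();print(s['time'],np.round(s['tool_pos'],4),np.round(s['contact_force'],2))
E
```

```text
charger (array([583.5,  92.8]), array([170.9, 209.3]), 1.4, array([[495.5, 195.3],
       [500.7, -14. ],
       [671.5,  -9.7],
       [666.3, 199.5]], dtype=float32)) 0.1374863012824048
wedge 363 (array([518.1, 263.1]), array([ 50.8, 127.8]), 1.6, array([[490.9, 326.3],
       [494.5, 198.5],
       [545.2, 199.9],
       [541.7, 327.7]], dtype=float32))
slope [-0.14007172  0.12822824  0.04903638] -0.005962043495763014 0.025403483483067646
8.35 [ 0.5036  0.3351 -0.0209] [0.2  0.57 0.79]
```

The wedge is now aligned: heading +0.028, tail (516,325), tip about (520,195). I'll recentre the fingers and push in.

Request:
step_arm(
  steps=[
    [6,0,0,0],
    [0,13,0,0],
    [-6,0,0,0],
    [-6,0,0,0],
    [-6,0,0,0],
    [-6,0,0,0],
    [-5,0,0,0],
    [0,0,0,0],
  ],
)

```text
time: 9.15
tool_pos: [0.5191, 0.3104, -0.0207]
tool_rot: [0.003, 0.7, 0.714, 0.016]
contact_force: [0.3, -1.0, -0.2]
gripper_width: -0.005
```

```bash
cat > f.py <<'E'
from meas import *
F=[]
for i in range(6):
    im,d=grab_frame('top'); s=state(); F.append(np.r_[s['contact_force'],s['ft_torque']])
run(im,d); F=np.array(F)
print(s['time'],np.round(s['tool_pos'],4),'F',F.mean(0).round(2),'sd',F.std(0).round(2)[:3],np.round(s['joint_efforts'],2))
E
python3 f.py
```

```text
charger (array([583.7,  93. ]), array([169.7, 209.3]), 1.9, array([[495.5, 194.9],
       [502.3, -14.4],
       [671.9,  -8.8],
       [665.1, 200.4]], dtype=float32)) 0.13748266947000898
wedge 279 (array([517.5, 229.1]), array([ 49.5, 120.8]), 0.3, array([[492.4, 289.4],
       [493. , 168.6],
       [542.6, 168.8],
       [542. , 289.6]], dtype=float32))
slope [-0.14800652  0.09505129  0.06425281] -0.008358752094518973 0.031167215847213825
9.45 [ 0.5192  0.3115 -0.0206] F [ 0.29  0.35 -0.03  0.03  0.01 -0.01] sd [0.37 0.5  0.41] [-7.000e-02 -4.065e+01 -3.078e+01  1.000e-02 -1.000e-01  0.000e+00]
```

```bash
cat > f.py <<'E'
from h import *
import sys
def tilt(im,d):
    X=cloud('top',d); hsv=cv2.cvtColor(im,cv2.COLOR_RGB2HSV).astype(int)
    reg=np.zeros(d.shape,bool); reg[120:190,240:330]=1
    ch=reg&(abs(X[...,2]-.138)<.03)&(hsv[...,0]>100)&(hsv[...,0]<130)&(hsv[...,1]>100)
    ch=cv2.erode(ch.astype(np.uint8),np.ones((3,3)))>0
    p=X[ch]-[.5836,.093,.138]; c=np.linalg.lstsq(np.c_[p[:,:2],np.ones(len(p))],p[:,2],rcond=None)[0]
    return c
def read(n=6):
    F=[];C=[]
    for i in range(n):
        im,d=grab_frame('top'); s=state(); F.append(s['contact_force']); C.append(tilt(im,d))
    F=np.array(F);C=np.array(C)
    print(s['time'],np.round(s['tool_pos'],4),'F',F.mean(0).round(2),'slopes mrad',(C.mean(0)[:2]*1e3).round(2),'sd',(C.std(0)[:2]*1e3).round(2),'n_z',(C.mean(0)[2]*1e3).round(2))
if __name__=='__main__': read()
E
python3 f.py
```

```text
9.75 [ 0.5192  0.3114 -0.0207] F [ 0.35 -0.03  0.33] slopes mrad [-0.94 -0.23] sd [1.1  0.56] n_z -0.46
```

Request:
step_arm(
  steps=[
    [-3,0,0,0],
    [-3,0,0,0],
  ],
)

```text
time: 9.95
tool_pos: [0.5194, 0.3056, -0.0206]
tool_rot: [0.003, 0.699, 0.714, 0.016]
contact_force: [0.3, 1.0, 0.1]
gripper_width: 0.005
```

```bash
python3 f.py
```

```text
10.25 [ 0.5194  0.3056 -0.0207] F [ 0.    0.28 -0.26] slopes mrad [-0.4 -0.7] sd [0.44 0.87] n_z -0.48
```

Request:
step_arm(
  steps=[
    [-3,0,0,0],
    [-3,0,0,0],
  ],
)

```text
time: 10.45
tool_pos: [0.5196, 0.2997, -0.0207]
tool_rot: [0.003, 0.699, 0.715, 0.016]
contact_force: [-0.7, -0.2, 0.2]
gripper_width: 0.004
```

```bash
python3 f.py
```

```text
10.75 [ 0.5195  0.2997 -0.0208] F [-0.01  0.35  0.54] slopes mrad [-1.12  0.03] sd [0.65 0.6 ] n_z -0.5
```

Request:
step_arm(
  steps=[
    [-2,0,0,0],
    [-2,0,0,0],
  ],
)

```text
time: 10.95
tool_pos: [0.5197, 0.2959, -0.0208]
tool_rot: [0.003, 0.699, 0.715, 0.016]
contact_force: [-0.1, 0.5, 0.4]
gripper_width: -0.003
```

```bash
python3 f.py
```

```text
11.25 [ 0.5196  0.2959 -0.0209] F [-0.03 -0.18 -0.14] slopes mrad [-1.09  0.22] sd [0.81 1.24] n_z -0.5
```

Request:
step_arm(
  steps=[
    [-2,0,0,0],
    [-2,0,0,0],
  ],
)

```text
time: 11.45
tool_pos: [0.5198, 0.292, -0.0209]
tool_rot: [0.003, 0.699, 0.715, 0.016]
contact_force: [0.5, 0.0, 0.4]
gripper_width: 0.005
```

```bash
python3 f.py
```

```text
11.75 [ 0.5197  0.292  -0.0209] F [ 0.17  0.14 -0.25] slopes mrad [-0.68 -0.85] sd [0.88 1.27] n_z -0.45
```

Request:
step_arm(
  steps=[
    [-2,0,0,0],
    [-2,0,0,0],
  ],
)

```text
time: 11.95
tool_pos: [0.5198, 0.2881, -0.021]
tool_rot: [0.003, 0.699, 0.715, 0.016]
contact_force: [-0.4, -0.7, 0.2]
gripper_width: -0.003
```

```bash
python3 f.py
```

```text
12.25 [ 0.5197  0.288  -0.021 ] F [ 0.28 -0.04  0.13] slopes mrad [-0.18 -0.2 ] sd [1.16 0.55] n_z -0.43
```

Request:
step_arm(
  steps=[
    [-2,0,0,0],
    [-2,0,0,0],
  ],
)

```text
time: 12.45
tool_pos: [0.52, 0.2856, -0.0208]
tool_rot: [0.002, 0.699, 0.714, 0.018]
contact_force: [-1.6, 7.2, -1.8]
gripper_width: -0.006
```

```bash
python3 f.py
```

```text
12.75 [ 0.5199  0.2855 -0.0209] F [ 0.09  5.52 -0.95] slopes mrad [-1.15  0.25] sd [2.03 1.02] n_z -0.44
```

Request:
step_arm(
  steps=[
    [-2,0,0,0],
  ],
)

```text
time: 12.85
tool_pos: [0.52, 0.2853, -0.0207]
tool_rot: [0.001, 0.7, 0.714, 0.019]
contact_force: [-0.6, 10.0, -1.1]
gripper_width: -0.002
```

```bash
python3 - <<'E'
from f import *
import meas
read(); im,d=grab_frame('top'); meas.run(im,d)
im2,_=grab_frame('scene'); save('t7',np.hstack([im[140:220,200:280],im2[120:200,245:325]]),5)
E
```

```text
13.15 [ 0.52    0.2853 -0.0207] F [-0.2   7.77 -1.87] slopes mrad [-1.73  0.53] sd [0.76 0.51] n_z -0.46
charger (array([584.3,  93. ]), array([170.2, 209.7]), 2.0, array([[495.7, 194.9],
       [502.9, -14.7],
       [673. ,  -8.8],
       [665.7, 200.8]], dtype=float32)) 0.13749657909722335
wedge 150 (array([517.5, 228.6]), array([64.1, 43.2]), 86.8, array([[494.1, 197.8],
       [537.2, 195.4],
       [540.8, 259.4],
       [497.7, 261.8]], dtype=float32))
slope [ 0.00314049  0.15677549 -0.02379336] 0.0044617949227503395 0.023854957972553326
```

View pics/t7.png

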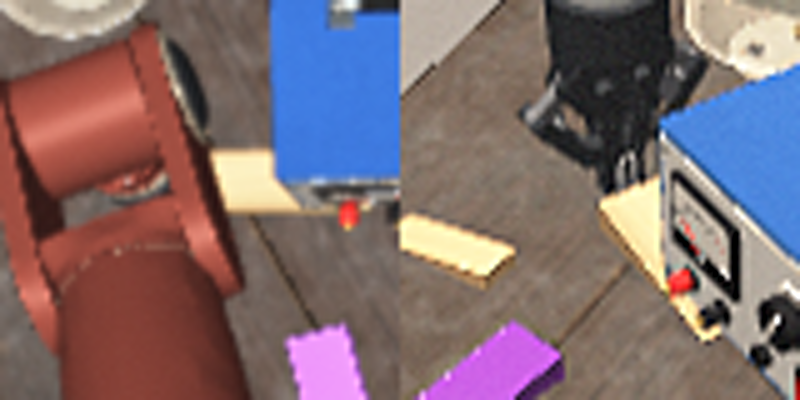

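The force rose to 5–10 N with the wedge stalled, so it is snug at TCP y = 0.285. The wedge's front side shows under the charger's front edge at panel (710,330), and tilt is still within noise. I'll back off, lift over and do the press test.

Request:
step_arm(
  steps=[
    [8,0,0,0],
    [10,0,-10,0],
    [0,0,-50,0],
    [0,0,-50,0],
    [0,0,-50,0],
    [0,0,-45,0],
    [0,0,0,0],
  ],
)

```text
time: 13.95
tool_pos: [0.5122, 0.2995, 0.1929]
tool_rot: [0.002, 0.699, 0.715, 0.016]
contact_force: [1.2, 0.9, 0.6]
gripper_width: 0.0
```

```bash
python3 - <<'E'
from f import *
import meas
read(10); im,d=grab_frame('top'); meas.run(im,d)
E
```

```text
14.45 [0.5074 0.2972 0.1811] F [ 0.39  0.03 -0.25] slopes mrad [-1.64  0.55] sd [1.08 0.7 ] n_z -0.41
charger (array([584.,  93.]), array([171.3, 209.5]), 1.9, array([[494.9, 194.8],
       [501.9, -14.6],
       [673.1,  -8.8],
       [666. , 200.6]], dtype=float32)) 0.13746839222981522
wedge 215 (array([517.1, 235.8]), array([77.5, 44.5]), 88.9, array([[494.1, 197.4],
       [538.6, 196.6],
       [540.1, 274.1],
       [495.5, 274.9]], dtype=float32))
slope [-0.00959607  0.13987798 -0.01375965] 0.004943137186173674 0.0256555007683279
```

Request:
step_arm(
  steps=[
    [-42,4,0,0],
    [-42,4,0,0],
    [-42,3,0,0],
    [0,0,0,0],
    [0,0,0,0],
  ],
)

```text
time: 15.0
tool_pos: [0.5215, 0.1684, 0.1781]
tool_rot: [-0.003, 0.698, 0.716, 0.007]
contact_force: [-0.7, 1.2, 0.3]
gripper_width: -0.003
```

Request:
step_arm(
  steps=[
    [2,0,25,0],
    [0,0,20,0],
    [0,0,8,0],
    [0,0,0,0],
  ],
)

```text
time: 15.4
tool_pos: [0.5224, 0.1745, 0.1247]
tool_rot: [-0.002, 0.697, 0.717, 0.008]
contact_force: [-0.3, 0.2, -0.4]
gripper_width: -0.001
```

Request:
step_arm(
  steps=[
    [0,0,4,0],
    [0,0,4,0],
    [0,0,0,0],
  ],
)

```text
time: 15.7
tool_pos: [0.5234, 0.1762, 0.1181]
tool_rot: [-0.002, 0.697, 0.717, 0.009]
contact_force: [-0.5, 0.9, 0.2]
gripper_width: 0.0
```

Request:
step_arm(
  steps=[
    [-5,-2,2,0],
    [0,0,2,0],
    [0,0,0,0],
  ],
)

```text
time: 16.0
tool_pos: [0.5223, 0.1709, 0.1152]
tool_rot: [-0.001, 0.697, 0.717, 0.01]
contact_force: [-1.1, 0.5, -0.4]
gripper_width: 0.004
```

Request:
step_arm(
  steps=[
    [0,0,2,0],
    [0,0,1,0],
  ],
)

```text
time: 16.2
tool_pos: [0.5227, 0.1708, 0.1125]
tool_rot: [-0.001, 0.697, 0.717, 0.011]
contact_force: [0.3, -0.5, 0.7]
gripper_width: 0.002
```

Request:
step_arm(
  steps=[
    [0,0,1.5,0],
    [0,0,1,0],
  ],
)

```text
time: 16.4
tool_pos: [0.5229, 0.1709, 0.1108]
tool_rot: [-0.001, 0.697, 0.717, 0.011]
contact_force: [-3.5, -1.1, 8.8]
gripper_width: 0.002
```

Request:
step_arm(
  steps=[
    [0,0,1,0],
  ],
)

```text
time: 16.5
tool_pos: [0.5229, 0.1709, 0.1109]
tool_rot: [-0.001, 0.697, 0.717, 0.011]
contact_force: [-4.4, -0.8, 5.9]
gripper_width: 0.004
```

```bash
python3 f.py
```

```text
16.8 [0.5229 0.1709 0.1109] F [-3.29 -0.82  5.62] slopes mrad [-2.13 -0.15] sd [1.37 1.07] n_z -0.47
```

Request:
step_arm(
  steps=[
    [0,0,2,0],
  ],
)

```text
time: 16.9
tool_pos: [0.523, 0.1709, 0.1108]
tool_rot: [-0.001, 0.697, 0.717, 0.01]
contact_force: [-6.7, -1.3, 12.9]
gripper_width: 0.001
```

```bash
python3 f.py
```

```text
17.2 [0.5229 0.1708 0.1108] F [-5.71 -1.68  9.64] slopes mrad [-1.29 -0.64] sd [1.2 1.4] n_z -0.49
```

At about 9.6 N mean (12.9 N peak) the corner held: finger z moved 0.1 mm and tilt stayed within noise. I'll lift off and re-measure unloaded.

Request:
step_arm(
  steps=[
    [0,0,-10,0],
    [0,0,-40,0],
    [0,0,-30,0],
    [42,0,0,0],
    [42,0,0,0],
    [45,0,0,0],
    [0,0,0,0],
  ],
)

```text
time: 17.9
tool_pos: [0.5201, 0.3022, 0.2001]
tool_rot: [0.0, 0.698, 0.716, 0.013]
contact_force: [0.2, 0.0, 0.4]
gripper_width: 0.003
```

```bash
python3 - <<'E'
from f import *
import meas
read(16); im,d=grab_frame('top'); meas.run(im,d)
E
```

```text
18.7 [0.5205 0.2979 0.1992] F [ 0.05 -0.08 -0.06] slopes mrad [-1.43 -0.05] sd [0.97 0.77] n_z -0.44
charger (array([583.5,  93. ]), array([169.4, 210.4]), 2.3, array([[494.8, 194.8],
       [503.1, -15.4],
       [672.3,  -8.7],
       [664. , 201.5]], dtype=float32)) 0.1374485320678689
wedge 214 (array([516.8, 235.7]), array([79.9, 44.4]), 87.8, array([[493.1, 196.6],
       [537.4, 194.9],
       [540.5, 274.7],
       [496.2, 276.4]], dtype=float32))
slope [-0.0233708   0.1291381  -0.00350495] 0.004948954249869297 0.027715708306167208
```

The wedge is unmoved and the charger level. I'll nudge the tail once more to confirm it is still tight after the press.

Request:
step_arm(
  steps=[
    [10,0,40,0],
    [4,0,45,0],
    [0,0,45,0],
    [0,0,45,0],
    [0,0,25,0],
    [0,0,10,0],
    [0,0,0,0],
  ],
)

```text
time: 19.45
tool_pos: [0.5285, 0.3182, -0.0127]
tool_rot: [0.003, 0.7, 0.714, 0.017]
contact_force: [0.2, -1.0, 0.9]
gripper_width: 0.004
```

Request:
step_arm(
  steps=[
    [-8,-9,6,0],
    [-8,-2,0,0],
    [-8,0,0,0],
    [-4,0,0,0],
    [0,0,0,0],
  ],
)

```text
time: 19.95
tool_pos: [0.5242, 0.2909, -0.0115]
tool_rot: [0.005, 0.7, 0.714, 0.023]
contact_force: [1.1, 0.3, -0.2]
gripper_width: -0.002
```

Request:
step_arm(
  steps=[
    [-2,0,0,0],
    [-1,0,0,0],
  ],
)

```text
time: 20.15
tool_pos: [0.5257, 0.2881, -0.0098]
tool_rot: [0.006, 0.7, 0.714, 0.024]
contact_force: [0.2, 0.0, -0.1]
gripper_width: -0.001
```

Request:
step_arm(
  steps=[
    [2,-5,7,0],
    [0,0,2,0],
    [0,0,0,0],
  ],
)

```text
time: 20.45
tool_pos: [0.5208, 0.2907, -0.0197]
tool_rot: [0.006, 0.7, 0.714, 0.024]
contact_force: [0.2, 0.4, -0.5]
gripper_width: -0.002
```

Request:
step_arm(
  steps=[
    [-2,0,0,0],
    [-2,0,0,0],
  ],
)

```text
time: 20.65
tool_pos: [0.5203, 0.2867, -0.0205]
tool_rot: [0.006, 0.699, 0.714, 0.024]
contact_force: [0.1, 0.2, -0.1]
gripper_width: 0.006
```

Request:
step_arm(
  steps=[
    [-1.5,0,0,0],
  ],
)

```text
time: 20.75
tool_pos: [0.5203, 0.2854, -0.0205]
tool_rot: [0.005, 0.699, 0.714, 0.024]
contact_force: [0.1, 5.9, -0.9]
gripper_width: 0.002
```

Request:
step_arm(
  steps=[
    [-1.5,0,0,0],
  ],
)

```text
time: 20.85
tool_pos: [0.5204, 0.2854, -0.0203]
tool_rot: [0.004, 0.7, 0.714, 0.026]
contact_force: [-0.9, 9.0, -1.3]
gripper_width: -0.002
```

At the same place (y = 0.2854) it resists 9 N without moving, so it is tight. I'll retreat clear.

Request:
step_arm(
  steps=[
    [8,0,0,0],
    [15,0,-10,0],
    [10,0,-45,0],
    [10,0,-45,0],
    [0,0,-45,0],
    [0,0,-45,0],
    [0,0,0,0],
    [0,0,0,0],
  ],
)

```text
time: 21.65
tool_pos: [0.5105, 0.3288, 0.183]
tool_rot: [0.005, 0.699, 0.715, 0.026]
contact_force: [0.4, 0.5, -0.6]
gripper_width: 0.002
```

```bash
python3 - <<'E'
from f import *
import meas
read(16); im,d=grab_frame('top'); meas.run(im,d)
im2,_=grab_frame('scene'); save('t8',np.hstack([im[110:240,190:330],im2[90:220,230:390]]),2.6)
E
```

```text
22.45 [0.5103 0.3278 0.181 ] F [-0.16  0.11 -0.02] slopes mrad [-1.73 -0.21] sd [1.53 0.99] n_z -0.43
charger (array([583.8,  92.7]), array([171.4, 208.8]), 1.5, array([[495.3, 194.8],
       [500.9, -13.9],
       [672.3,  -9.3],
       [666.7, 199.4]], dtype=float32)) 0.1373099275296512
wedge 214 (array([517.3, 235.9]), array([78.9, 44.1]), 88.3, array([[494.1, 197.1],
       [538.2, 195.8],
       [540.5, 274.8],
       [496.4, 276. ]], dtype=float32))
slope [ 0.00597657  0.12667194 -0.01864184] 0.00017410677639917438 0.025379631851156104
```

View pics/t8.png

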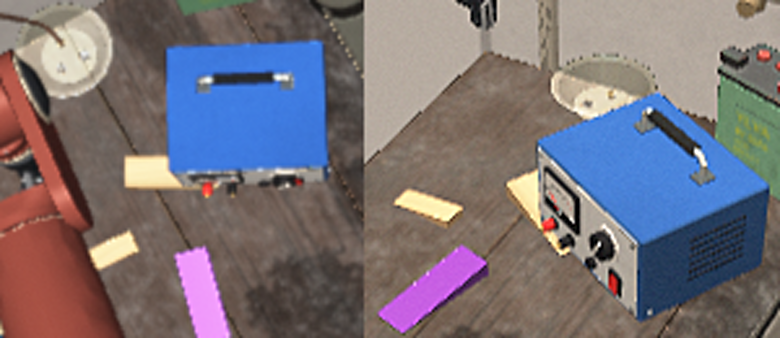

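The last view shows the wedge in under the charger's front left corner (left panel (150,172)). The charger is in place and level, the other wedges are untouched and the arm is clear. I'm handing it in.

```bash
python3 -c "
from plant import *
print(job_done())"
```

```text
the job is handed in; nothing more can be done
None
```

The larger pale wedge is in under the worn foot and snug, and I handed the job in at about 22.5 s; no verdict is reported.

**Wedge:** I turned it into line with an off-centre push, then pushed until the force jumped from about 0 to 8–10 N. It stopped with its thin end about 52 mm inside the left side face, a position worked out from the fingers because the tip is hidden under the case.

**Press test:** I pressed on the spot above the foot at about 9.6 N (12.9 N peak). The fingertip moved only about 0.1 mm and the charger stayed level, so no further push was needed.

**Last checks:**
- A second nudge on the wedge's tail met 9 N at the same spot, so it was still tight after the press.
- The charger's top sloped within about 1.7 mrad, close to what it read before wedging.
- Its position was unchanged to within 1 mm.
- In the last picture the two other wedges are in place and the arm is clear. I did not re-measure the listed bystanders, but no move went near them.

**What disagreed:**
- The reported tool height was about 26 mm lower than the real fingertip. Because of that, the first push passed over the wedge without moving it. I corrected it using the depth image and by touching the bench.
- The tool tilted by up to about 3 degrees during the moves; it caused no trouble.
- I could not measure the wedge's load on the foot directly. That it is tight rests on the push force and the press test.

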